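# Seat the reader's filter drawer, then hold a weld-section plate label up under the reader

## Robot

A 7-joint arm with a two-finger parallel gripper is mounted at the origin on the work surface; the furniture and walls round the work are solid. World frame = base frame: x ahead of the robot, y to its left, z up, the work surface at z = 0. Lengths are in mm, angles in rad, forces in N, time in s.
With the tool pointing down it reaches from about 400 to 875 mm from the base axis. Payload 19.3 kg.
Tool frame: the origin (TCP) lies at the very end of the fingers, on their centre line; the grasp point (between the pads) lies 19 mm behind it; z points along the fingers, y is the line along which they close (so a half turn about z gives the same grasp; the last joint's range is limited). The gripper opens to 85 mm and grips with 20 to 120 N. Pads are 22 mm wide; open, the fingers measure 114 mm over their backs; the gripper's body (76 mm by 85 mm) begins 54 mm behind the grasp point. The pads swing forward as they close: fully open they stand 13 mm farther back than shut.
Start: joints at [1.04, 0.521, -0.036, 1.599, 0.021, 1.021, -0.113], TCP at [277.888, -559.815, 231.291] pointing down, gripper open.
Joint ranges: [-2.91, 2.91], [-0.3, 2.13], [-1.5, 1.42], [0.17, 2.43], [-1.26, 4.41], [0.16, 1.93], [-2.52, 2.52]. Speed limits (rad/s): [1.89, 1.89, 2.39, 2.39, 3.01, 3.01, 3.01].

## Interface

Orientations are given as a 3x3 rotation matrix whose columns are the frame's x, y, z axes.
In Python, from rig import robot, cams gives the robot as it stands.
- The arm moves only by the tool carry_out, never from a script. Its argument "commands" is a list of rows, each a list of 7 numbers: the shift along the tool's x, y, z normalised to -1 to 1, where 1 is 1000 mm, then the turn, a rotation vector about the tool's x, y, z normalised to -1 to 1, where 1 is 2 pi rad, then the gripper command: -1 is shut, 1 is fully open, values between are in proportion. A call has exactly 10 rows; each row is the pose to reach, as a shift and turn from the pose commanded when the call began, along the tool's axes at that moment, turning the shorter way round; what a row does not reach only later rows make up. A row lasts 1/8 s, in which the tool goes at most 62.5 mm and 10.7 degrees, less where a joint would pass 70% of its speed; a pose out of reach is approached as far as the arm can. A call with a number of a shift or a turn outside -1 to 1 is refused whole. A call with a gripper value outside its range is refused whole. The fingers move at their own pace and stop on an object; the grip force is fixed at half the most. Time passes only in rows, so rows that repeat a pose let the fingers close, or fill a call up. It gives the time, the measured TCP pose, the force, the opening and the grip force at its end, in the units of the state.
- robot.observe(): the state, without advancing time (a new reading comes with each control period).
- cams.grab_frame(name): name is "side" or "top"; returns a dict with "image" (400x640x3 uint8, red, green, blue), "depth" (400x640 float32, mm along the optical axis (not along the pixel's ray), 0 where there is no reading), "fx", "fy", "cx", "cy" (pixels), "eye" and "orientation" of the camera in the world. Camera axes: x right, y down, z forward; pixel columns grow to the right and rows downward; lengths in mm; the calibration is good to about 2 mm. A picture is of the moment at which its call begins.
- robot.job_done(): hands the job in; it is judged then, once.
Trained networks look in a picture, given as the dict that the camera call returned (one of the last four; its "shot" number tells which), for a name from the list of things; names that differ only in an ending like _2 or _b are one class to them, and where a whole thing is asked for, a point or a joint stands for the part that bears it (a point fixed in the world has none). Each returns a list of dicts, best first, with "confidence" (0 to 1); they miss things now and then, are a little off and sometimes report something else, mostly with a low value. They report only what shows in the picture. A call takes as long as a camera call. They do not tell look-alikes from the thing itself.
- cams.masks_of(target, picture): "pixels" (400x640 bool, what is visible of it) and "rect" ([centre column, centre row, width, height] in pixels, round what is visible of it).
The state is a dict: "time": time; "q": joint angles; "dq": joint speeds; "effort": joint torques, N m; "tcp_pos": TCP position; "tool_rot": TCP orientation; "force": force on the tool from outside, world axes, zero at the start; "wrist_torque": the same for the moment, N m; "finger_gap": finger opening in mm; "grip_force": force on a finger pad.
Only numpy, scipy, OpenCV 4.12 (cv2) and the standard library are available. Lean on these libraries where they do the work, as an engineer would, in place of code of your own. Each camera call takes 0.05 s, during which the arm holds its last target. There are 200 camera calls.

## Task

So that the polished plate will not glare, push the reader's filter drawer home until it clicks in at its detent. Then draw the weld-section plate with the frosted, notched end out of the rack by its clear half, and finish holding it still in front of the reader's window, label side up and square to the window, its long edges level, the uncovered label centred on the window's axis at 100 mm. The program ends with the plate still in the gripper; do not knock it against the reader, and leave the plain plate in its slot and the other things where they are.

Things in the scene. Friction and masses are not known exactly. Their poses are not given: they have to be found in the camera images.
- filter_drawer (a joint): filter drawer in the reader's head: 0 = home, positive = pulled out along the head's -y (about the robot's right), at most 0.032 m; starts 18 to 30 mm out. It runs at 1 to 2 N; from 11 to 5 mm a sprung ball resists, 5 to 8 N in all; pushed to under 4 mm it snaps home and stays; let go before that it stays or springs back 11 mm out.
- filter_tab (a point): centre of the flat outer face of the drawer's black pull tab: face 24 mm (along the head's x) by 10 mm, normal the head's -y. It moves with the drawer; push it towards the head's +y. At home the face is 32 mm outside the head's side wall. About 0.28 m above the bench; the head beside it rises to 0.34 m.
- reader_head: reader's fixed head, white, 48 x 56 x 85 mm. Origin: centre of its round window (black bezel, 43 mm wide, ring of lamps). z axis: line of sight out of the window, 38 degrees below level, roughly towards the robot; y: level, roughly the robot's left; x: up and towards the robot. The plate's label belongs at z = 0.100 m on this axis, about 0.203 m above the bench, face towards the window.
- reader: the reader's fixed stand: grey foot 150 x 130 x 16 mm, origin at the centre of its underside, x away from the robot, z up; a post of 22 mm diameter carries the head. Rightly presented, the plate's label face points up and away from the robot, its frosted end towards the head's +y, its notched long edge (where the gripper holds it) towards the head's +x.
- slide_center (a point): centre of the plate to present: clear acrylic, grey weld section inside, 8 mm thick (x), 90 long (y), 50 high (z), 45 g. x: out of the label face; y: to the frosted whitish end (last 28 mm); z: to the notched edge; 8 mm notch at the +y +z corner, top right when the label faces you. Stands in an outer slot, notched edge up at 58 mm, label facing any way.
- slide_label (a point): centre of the paper label (22 x 30 mm, square dark dot code) on the plate's label face: 4, 29, -3 mm from the plate's centre along its x, y, z; axes as the plate's. Keep the fingers off it: grip the clear half (plate y from -40 to 0 mm) across the 8 mm thickness.
- rack: grey fixed rack block 136 x 84 x 22 mm with three straight slots along its y axis at x = -52, 0 and +52 mm, each 9.6 mm wide and 14 mm deep; origin at the centre of its underside, z up. The middle slot is empty.
- blank_center (a point): centre of the plain plate, same size and stuff as the other but with no frosted end, notch or label; stands in the other outer slot and stays there.
- sample_a: bystander: welded plastic sample, two shells, 41 x 61 x 23 mm, lying on the bench; origin at the centre of its underside
- sample_c: bystander: square welded plastic sample, 51 x 51 x 19 mm; origin at the centre of its underside
- horn_b: bystander: machined metal horn blank standing on its foot, 38 mm across, 70 mm high; origin at the centre of its underside
- grease_pot: bystander: small pot with screw lid, 56 mm across, 44 mm high; origin at the centre of its underside
There are look-alikes about, which are no part of the job. Leave any purple, red or yellow look-alike of the part that bears slide_center alone.

How it is judged (in metres and radians):
On the way, in this order (a step that is already met when the one before it is completed fails the run):
1. the filter drawer is home at its detent, the plate still in the rack (value of joint filter_drawer below 0.0025 m and height (world z) of slide_center below 0.045 m), for 0.2 s.
2. the plate with the notch is out of the rack, in the gripper (height (world z) of slide_center above 0.075 m and contact force between the fingers and slide above 1 N), for 0.2 s.
At the end, for the whole second after the job is handed in: Filter drawer home within 2.5 mm; only the gripper holds the notched plate, still, label uncovered and facing up; label centre within 14 mm of the window's axis, 85 to 115 mm from the window; face and long edges square to the window within 0.2 rad; plain plate still in its slot (value of joint filter_drawer below 0.0025 m and x of slide_label in the frame of reader_head between -0.014 and 0.014 m and y of slide_label in the frame of reader_head between -0.014 and 0.014 m and z of slide_label in the frame of reader_head between 0.085 and 0.115 m and angle between slide_center's own x axis and vertical below 1.15 rad and angle between the x axis of slide_center and the z axis of reader_head, either way round below 0.2 rad and angle between the y axis of slide_center and the y axis of reader_head, either way round below 0.2 rad and contact force between the fingers and slide above 1 N and distance between the grasp point and slide_label above 0.027 m and contact force between slide and reader below 0.1 N and contact force between slide and rack below 0.1 N and linear speed of slide below 0.02 m/s and distance of blank_center from where it was at the start of the episode below 0.012 m); the arm keeps its last pose, push and grip.
It fails at once if the plain plate is pulled or knocked out of its place (distance of blank_center from where it was at the start of the episode above 0.015 m).
It fails at once if the plate is knocked against the reader (contact force between slide and reader above 3 N).
It fails at once if a bystander is disturbed (distance of any of sample_a, sample_c, horn_b, grease_pot from where it was at the start of the episode above 0.02 m).
It also fails if it takes over 54 s, if anything falls off the work surface, if the arm or the gripper's body presses on something with over 40 N, if the wrist force passes 120 N, or if a joint passes its speed limit or range.

## Working session

There is one attempt and no reset: what is moved stays moved. The work goes in short steps, Python scripts to look and compute and a tool call to move; the robot and the scene stay as the last step left them, time stands still between calls to the robot, and variables do not carry over. Pictures are saved under pics/ and viewed, at most 10 in all, crops included, and the job is handed in when it is done.

Besides the shell and the picture viewer there is one more tool, called by a JSON object that holds its "name" and its "arguments", one argument or row to a line. carry_out: Moves the arm, as the interface text tells. Its arguments: {"type":"object","properties":{"commands":{"type":"array"}},"required":["commands"]}

```bash
ls; mkdir -p pics; cat > h.py <<'E'
import numpy as np, cv2
from rig import robot, cams
def pts(f, m):
    v,u=np.nonzero(m&(f["depth"]>0)); d=f["depth"][v,u]
    c=np.stack([(u-f["cx"])/f["fx"]*d,(v-f["cy"])/f["fy"]*d,d],1)
    return c@np.array(f["orientation"]).T+np.array(f["eye"])
def save(n,im,s=1):
    cv2.imwrite("pics/"+n,cv2.resize(im[:,:,::-1],None,fx=s,fy=s,interpolation=cv2.INTER_CUBIC))
E
python3 - <<'E'
from h import *
np.set_printoptions(precision=3,suppress=True)
for n in("top","side"):
    f=cams.grab_frame(n); save(n+"0.png",f["image"],1.25)
    print(n,f["eye"],np.array(f["orientation"]).round(3).tolist(),f["fx"],f["cx"],f["cy"])
    for t in("filter_tab","reader_head","reader","slide_center","slide_label","rack","sample_a","sample_c","horn_b","grease_pot"):
        for r in cams.masks_of(t,f)[:3]:
            p=pts(f,r["pixels"]); 
            print(t,round(r["confidence"],2),np.round(r["rect"]),len(p),np.median(p,0).round(0) if len(p) else "", p.min(0).round(0) if len(p) else "",p.max(0).round(0) if len(p) else "")
s=robot.observe();print(s)
E
```

```text
pics
top [ 446.367   54.314 1543.552] [[-0.01, -0.997, 0.081], [-1.0, 0.009, -0.008], [0.007, -0.081, -0.997]] 454.0903967095531 321.95333669014883 197.8742063792421
reader_head 0.95 [331. 144.  49.  30.] 724 [697.  40. 307.] [658. -53.  -5.] [774.  81. 339.]
reader 0.87 [325. 145.  63.  71.] 2241 [702.  54. 270.] [ 628.  -41. -761.] [1068.  134.  364.]
slide_center 0.66 [347. 247.  13.  24.] 63 [399. -38.  48.] [366. -62.  21.] [438. -18.  55.]
slide_center 0.65 [403. 223.  14.  25.] 99 [ 478. -227.   55.] [ 446. -254.   13.] [ 515. -201.   67.]
slide_center 0.51 [344. 211.  12.  23.] 86 [529. -27.  48.] [490. -52.  -1.] [560.  -4.  56.]
slide_label 0.64 [349. 248.  12.  24.] 72 [402. -41.  48.] [366. -62.  16.] [438. -18.  57.]
slide_label 0.5 [404. 224.  18.  22.] 128 [ 479. -229.   53.] [ 446. -263.   10.] [ 515. -201.   67.]
slide_label 0.43 [409. 266.  10.  25.] 112 [ 341. -245.   46.] [ 303. -263.   -1.] [ 383. -224.   57.]
rack 0.94 [393. 213.  45.  47.] 820 [ 510. -189.   21.] [ 439. -263.   -1.] [ 581. -112.   60.]
sample_a 0.51 [233. 206.  12.  20.] 223 [548. 341.  17.] [5
[... 1882 characters left out ...]
[ 745. -102.   28.] [ 730. -115.   -4.] [764. -92.  69.]
grease_pot 0.55 [265. 192.  19.  20.] 327 [ 712. -229.   31.] [ 687. -661. -183.] [ 806. -213.   46.]
{'time': 1.1, 'q': array([ 1.04 ,  0.521, -0.036,  1.599,  0.021,  1.021, -0.113]), 'dq': array([ 0.001, -0.001, -0.001, -0.   , -0.001,  0.   , -0.   ]), 'effort': array([  0.001, -92.687,   1.978, -37.027,   0.018,   0.002,   0.   ]), 'tcp_pos': array([ 277.894, -559.815,  231.309]), 'tool_rot': array([[ 0.896,  0.445,  0.   ],
       [ 0.445, -0.896,  0.   ],
       [ 0.   ,  0.   , -1.   ]]), 'force': array([-0.072, -0.268, -0.286]), 'wrist_torque': array([-0.078, -0.037,  0.025]), 'grip_force': 0.0, 'finger_gap': 85.4989707871854}
```

```bash
python3 - <<'E'
import cv2
a=cv2.imread("pics/top0.png");b=cv2.imread("pics/side0.png")
# crops at native res -> upscale
def c(im,u0,u1,v0,v1,w): 
    k=im[int(v0*1.25):int(v1*1.25),int(u0*1.25):int(u1*1.25)]
    return cv2.resize(k,(w,int(w*k.shape[0]/k.shape[1])),interpolation=cv2.INTER_CUBIC)
cv2.imwrite("pics/tc.png",c(a,280,440,110,290,530*1))
cv2.imwrite("pics/sc.png",c(b,200,420,110,280,770))
E
```

```text
(no output)
```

View pics/tc.png

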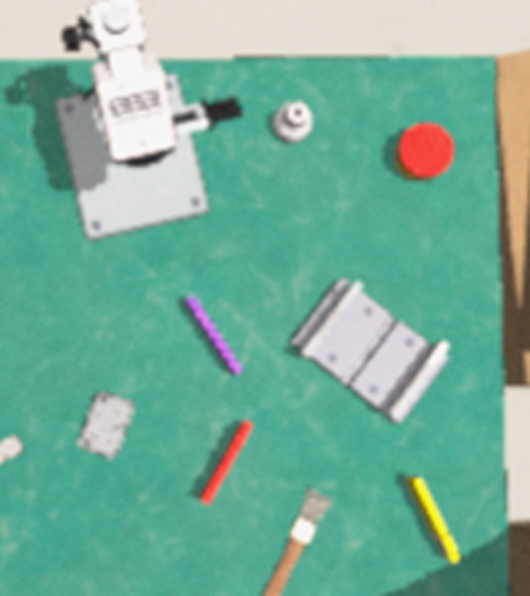

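View pics/sc.png

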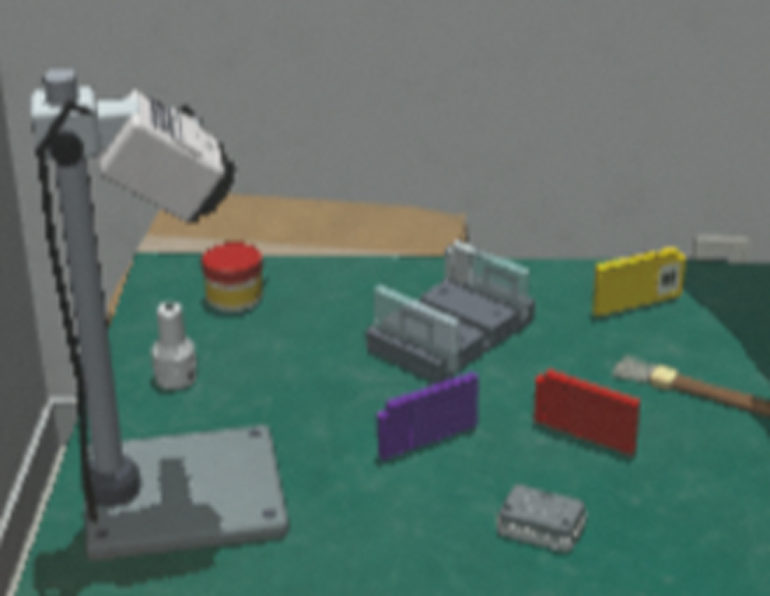

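```bash
python3 - <<'E'
from h import *
ims=[]
S=[];T=[]
for i in range(1):
    S=cams.grab_frame("side")["image"].astype(float);T=cams.grab_frame("top")["image"].astype(float)
def c(im,u0,u1,v0,v1,w,h):
    k=im[v0:v1,u0:u1]; lo,hi=np.percentile(k,1),np.percentile(k,99.5)
    k=np.clip((k-lo)/(hi-lo)*255,0,255).astype(np.uint8)
    return cv2.resize(k,(w,h),interpolation=cv2.INTER_CUBIC)
o=np.vstack([c(S,300,356,174,220,0+672,552)]); 
t=c(T,362,422,184,244,600,600)
save("s1.png",np.hstack([o])); save("t1.png",t)
E
```

```text
(no output)
```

View pics/s1.png

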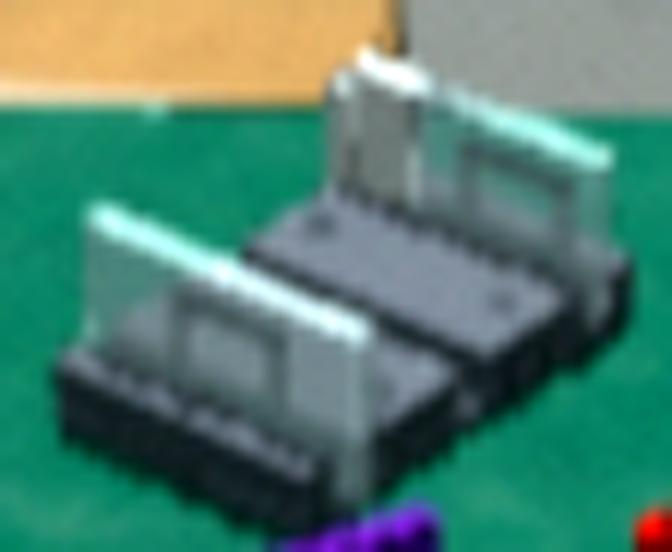

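View pics/t1.png

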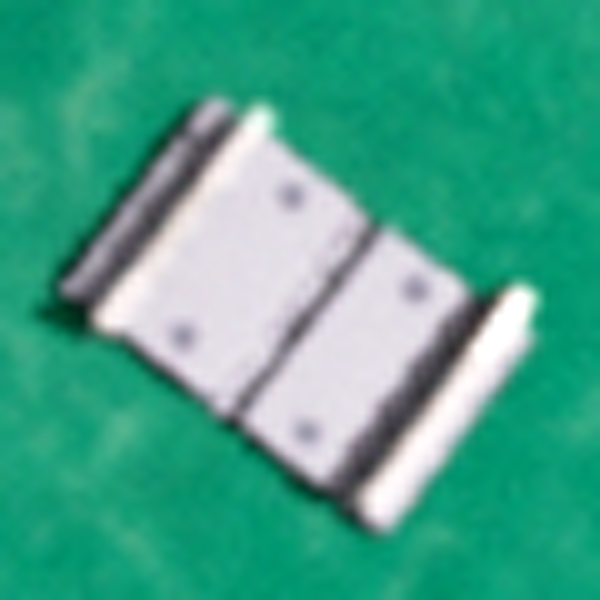

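```bash
cat > m.py <<'E'
from h import *
np.set_printoptions(precision=3,suppress=True)
def plane(p,n0,tol=3,ang=25,it=600):
    rng=np.random.default_rng(0);best=None
    for _ in range(it):
        a=p[rng.choice(len(p),3,False)];n=np.cross(a[1]-a[0],a[2]-a[0]);l=np.linalg.norm(n)
        if l<50: continue
        n/=l; n*=np.sign(n@n0)
        if n@n0<np.cos(np.radians(ang)): continue
        i=abs((p-a[0])@n)<tol
        if best is None or i.sum()>best.sum(): best=i
    q=p[best];c=q.mean(0);n=np.linalg.svd(q-c)[2][2];n*=np.sign(n@n0)
    return n,c,best
T=cams.grab_frame("top");S=cams.grab_frame("side")
k=np.ones((3,3),np.uint8)
def P(f,t):
    m=cams.masks_of(t,f)[0]["pixels"]
    p=pts(f,m); return p
s38,c38=np.sin(np.radians(38)),np.cos(np.radians(38))
pt=P(T,"reader_head");ps=P(S,"reader_head")
box=lambda p:p[(p[:,0]>600)&(p[:,0]<800)&(abs(p[:,1])<130)&(p[:,2]>230)&(p[:,2]<360)]
pt,ps=box(pt),box(ps)
nt,ct,it=plane(pt,np.array([-s38,0,c38]));ns,cs,is_=plane(ps,np.array([0,1,0]))
print("top",nt,ct,it.sum(),len(pt));print("side",ns,cs,is_.sum(),len(ps))
f=lambda a:np.array([ -s38*np.cos(a),-s38*np.sin(a),c38])
for psi in (np.arctan2(nt[1],nt[0])+np.pi*0, np.arctan2(-ns[0],ns[1])):print("psi",psi)
np.savez("d.npz",pt=pt,ps=ps)
# foot
v=pts(T,np.ones((400,640),bool)); im=T["image"].reshape(-1,3)[ (T["depth"]>0).ravel()]
foot=v[(v[:,2]>11)&(v[:,2]<22)&(abs(v[:,0]-700)<130)&(abs(v[:,1]-40)<120)&(im[:,1].astype(int)-im[:,0]<25)]
print("foot",len(foot),cv2.minAreaRect(foot[:,:2].astype(np.float32)))
rk=v[(v[:,2]>17)&(v[:,2]<27)&(abs(v[:,0]-510)<110)&(abs(v[:,1]+185)<110)&(im[:,1].astype(int)-im[:,0]<25)]
print("rack",len(rk),cv2.minAreaRect(rk[:,:2].astype(np.float32)),rk.mean(0))
# tall furniture in workspace
for x0 in range(200,900,50):
    print(x0,[int(np.percentile(v[(abs(v[:,0]-x0-25)<25)&(abs(v[:,1]-y0)<25),2],98)) if ((abs(v[:,0]-x0-25)<25)&(abs(v[:,1]-y0)<25)).any() else None for y0 in range(-500,250,50)])
# black tab: dark pixels near
h,w=T["depth"].shape
hh=v[(v[:,2]>255)&(v[:,2]<310)&(v[:,1]<0)&(v[:,1]>-110)&(v[:,0]>640)&(v[:,0]<800)]
hi=im[(v[:,2]>255)&(v[:,2]<310)&(v[:,1]<0)&(v[:,1]>-110)&(v[:,0]>640)&(v[:,0]<800)]
for a,b in sorted(zip(hh.tolist(),hi.tolist()),key=lambda t:t[0][1]):
    if a[1]<-20: print(np.round(a),b)
E
python3 m.py
```

```text
top [-0.601 -0.245  0.761] [691.429  39.232 309.886] 377 736
side [-0.251  0.968  0.009] [701.442  76.236 294.037] 494 871
psi -2.754035182088229
psi 0.2533243047546145
foot 945 ((712.9345092773438, 50.83426284790039), (147.40960693359375, 128.81692504882812), 12.596053123474121)
rack 661 ((510.76287841796875, -188.5690460205078), (136.0964813232422, 83.83482360839844), 51.85963821411133) [ 512.286 -187.96    22.11 ]
200 [683, 710, 725, 728, 6, 802, 7, 7, 8, 12, 7, 6, 7, 7, 7]
250 [661, 669, 660, 2, 9, 7, 6, 7, 13, 7, 7, 7, 7, 7, 7]
300 [636, None, None, 3, 7, 53, 7, 10, 14, 7, 6, 7, 7, 7, 7]
350 [-733, None, None, 3, 6, 53, 8, 11, 9, 53, 50, 6, 6, 7, 9]
400 [-737, None, None, 3, 7, 7, 53, 8, 6, 53, 8, 26, 28, 9, 11]
450 [-419, -430, None, 5, 7, 60, 61, 26, 7, 48, 6, 25, 25, 6, 6]
500 [-165, -170, None, 3, 6, 59, 27, 60, 58, 52, 51, 6, 6, 7, 5]
550 [-164, -170, None, 3, 6, 6, 26, 60, 7, 6, 47, 6, 7, 7, 7]
600 [-167, -172, None, 4, 8, 6, 7, 7, 7, 7, 12, 19, 20, 5, 7]
650 [-164, -174, None, 6, 7, 48, 7, 7, 6, 286, 311, 322, 25, 6, 7]
700 [-166, -178, None, 2, 6, 50, 45, 32, 73, 292, 32
[... 957 characters left out ...]
1, 39]
[704. -30. 290.] [42, 42, 45]
[698. -30. 291.] [41, 46, 47]
[701. -30. 292.] [42, 42, 42]
[715. -28. 278.] [75, 130, 115]
[711. -28. 284.] [57, 75, 68]
[707. -27. 288.] [41, 41, 42]
[696. -27. 288.] [51, 74, 69]
[699. -27. 289.] [53, 51, 54]
[704. -27. 293.] [43, 41, 43]
[700. -27. 295.] [48, 48, 49]
[716. -26. 273.] [70, 134, 115]
[711. -25. 286.] [52, 78, 72]
[708. -25. 287.] [39, 43, 43]
[704. -25. 289.] [42, 39, 40]
[701. -24. 291.] [49, 45, 47]
[695. -24. 291.] [49, 62, 58]
[698. -24. 291.] [45, 45, 45]
[708. -22. 283.] [41, 45, 46]
[711. -22. 284.] [49, 85, 74]
[704. -22. 290.] [46, 41, 43]
[701. -22. 289.] [50, 46, 51]
[696. -22. 288.] [46, 52, 53]
[698. -21. 294.] [48, 46, 46]
```

```bash
python3 - <<'E'
from h import *
np.set_printoptions(precision=1,suppress=True)
d=np.load("d.npz");pt,ps=d["pt"],d["ps"]
s,c=np.sin(np.radians(38)),np.cos(np.radians(38))
for psi in(.22,.25,.32):
    C,S=np.cos(psi),np.sin(psi)
    R=np.array([[-s*C,-S,-c*C],[-s*S,C,-c*S],[c,0,-s]])
    a=pt@R;b=ps@R
    print("psi",psi)
    for n,q in(("t",a),("s",b)):
        print(n,np.percentile(q,[1,5,10,25,50,75,90,95,99],axis=0).T)
    # top-plane tilt residual: fit x = a+b*y+c*z on upper points
    hx=np.percentile(a[:,0],60);m=abs(a[:,0]-hx)<5
    print(np.linalg.lstsq(np.c_[a[m]*[0,1,1]+[1,0,0]],a[m,0],rcond=None)[0])
    for z0 in range(-620,-560+200,10):
        mm=abs(b[:,2]-z0)<5
        mt=abs(a[:,2]-z0)<5
        if mm.sum()>5 or mt.sum()>5: print(z0,mm.sum(),np.percentile(b[mm],[3,50,97],axis=0)[:,:2].T.ravel() if mm.sum()>5 else "", mt.sum(),np.percentile(a[mt],[3,50,97],axis=0)[:,:2].T.ravel() if mt.sum()>5 else "")
    print(np.array([[704,-42,280]])@R)
E
```

```text
psi 0.22
t [[-215.6 -208.1 -200.  -183.9 -176.8 -174.2 -172.3 -171.1 -169.7]
 [-190.4 -177.9 -163.4 -129.7 -112.2  -93.   -83.6  -80.5  -77.9]
 [-771.8 -770.4 -767.5 -752.5 -725.6 -712.4 -703.2 -696.8 -687.7]]
s [[-224.  -220.5 -217.8 -207.7 -192.7 -179.8 -177.2 -176.  -175. ]
 [-158.4 -119.2 -109.3  -87.1  -80.   -78.   -76.3  -75.7  -74. ]
 [-770.7 -769.  -764.9 -753.4 -733.6 -713.2 -700.7 -695.3 -687.9]]
[-190.    0.   -0.]
[[-196.7 -194.6 -706.6]]
psi 0.25
t [[-212.6 -205.1 -197.1 -181.4 -174.7 -172.  -170.2 -168.8 -167.4]
 [-210.7 -198.2 -183.8 -150.5 -132.7 -113.8 -104.5 -101.4  -98.9]
 [-769.3 -767.6 -764.7 -749.6 -723.3 -708.7 -700.4 -694.  -685.2]]
s [[-222.4 -218.8 -216.2 -206.  -190.8 -177.9 -175.1 -173.9 -173. ]
 [-178.5 -139.8 -130.1 -107.5 -101.   -98.9  -97.4  -96.6  -95. ]
 [-768.3 -766.7 -762.8 -751.1 -731.3 -710.7 -698.3 -692.8 -685.5]]
[-189.7   -0.    -0. ]
[[-192.9 -214.9 -701.7]]
psi 0.32
t [[-206.8 -196.8 -189.2 -173.4 -168.3 -165.5 -163.5 -162.3 -160.6]
 [-257.4 -244.8 -230.6 -198.7 -179.8 -161.5 -152.6 -149.5 -146.2]
 [-762.  -759.2 -756.4 -741.7 -715.6 -698.2 -691.3 -685.9 -677.2]]
s [[-216.9 -213.4 -210.5 -200.7 -185.5 -172.2 -168.6 -167.5 -166.2]
 [-224.8 -186.7 -177.4 -156.  -149.8 -147.2 -145.6 -144.5 -142.8]
 [-761.  -759.3 -755.8 -743.9 -724.  -703.4 -691.4 -685.2 -678.4]]
[-186.1   -0.    -0. ]
[[-182.6 -261.3 -688.6]]
```

```bash
cat > g.py <<'E'
from h import *
from scipy.spatial.transform import Rotation as Ro
np.set_printoptions(precision=4,suppress=True)
psi=.25;s,c=np.sin(np.radians(38)),np.cos(np.radians(38));C,S=np.cos(psi),np.sin(psi)
RH=np.array([[-s*C,-S,-c*C],[-s*S,C,-c*S],[c,0,-s]]);OH=RH@np.array([-198,-129,-686.])
H=lambda *p:OH+RH@np.array(p)
th=np.radians(25);hy=RH[:,1];up=np.array([0,0,1.])
def rot(x,z): return np.stack([x,np.cross(z,x),z],1)
Rpush=rot(hy*np.cos(th)+up*np.sin(th),hy*np.sin(th)-up*np.cos(th))
yp=np.array([.786,-.617,0]);xp=np.cross(yp,up);Rg=rot(yp,-up)
Rf=rot(hy,-RH[:,0])
RK=np.array([510.8,-188.6,0]);PC=RK-52*np.array([.617,.786,0])+[0,0,33]
def go(p,R,st=None):
    st=st or robot.observe();T=st["tool_rot"]
    d=T.T@(np.array(p)-st["tcp_pos"]);r=Ro.from_matrix(T.T@R).as_rotvec()
    print("shift",d/1000,"turn",r/2/np.pi,"dist",np.linalg.norm(d),"deg",np.degrees(np.linalg.norm(r)))
def tab(yh):  # push pose with contact corner at head y=yh
    t=np.array([706,-42,280.]);t+=hy*(yh-(RH.T@(t-OH))[1]); return t-11*Rpush[:,0]
E
python3 - <<'E'
from g import *
print(OH,H(0,0,100),RH.T@(np.array([706,-42,280])-OH),tab(-125),tab(-60),PC)
go(tab(-125),Rpush)
E
```

```text
[673.7967  38.9096 266.3176] [597.4453  19.4139 204.7515] [  3.8958 -86.3615 -17.2375] [718.0258 -89.0968 275.3512] [701.9445 -26.1175 275.3512] [ 478.716 -229.472   33.   ]
shift [ 0.6035 -0.2259 -0.044 ] turn [ 0.0472  0.0583 -0.2128] dist 645.935271767664 deg 81.2255909085455
```

{"name": "carry_out", "arguments": {
  "commands": [
    [0.603,-0.226,-0.044,0.047,0.058,-0.213,-1],
    [0.603,-0.226,-0.044,0.047,0.058,-0.213,-1],
    [0.603,-0.226,-0.044,0.047,0.058,-0.213,-1],
    [0.603,-0.226,-0.044,0.047,0.058,-0.213,-1],
    [0.603,-0.226,-0.044,0.047,0.058,-0.213,-1],
    [0.603,-0.226,-0.044,0.047,0.058,-0.213,-1],
    [0.603,-0.226,-0.044,0.047,0.058,-0.213,-1],
    [0.603,-0.226,-0.044,0.047,0.058,-0.213,-1],
    [0.603,-0.226,-0.044,0.047,0.058,-0.213,-1],
    [0.603,-0.226,-0.044,0.047,0.058,-0.213,-1]
  ]
}}

```text
time: 2.65
tcp_pos: [704.8, -103.0, 273.8]
tool_rot: [[-0.225, 0.969, -0.105], [0.879, 0.248, 0.407], [0.421, -0.0, -0.907]]
force: [0.3, -0.7, 0.8]
finger_gap: -0.1
grip_force: 0.0
```

```bash
python3 - <<'E'
from g import *
st=robot.observe();print(st["time"],st["tcp_pos"],st["q"],st["force"],st["finger_gap"])
go(tab(-105),Rpush)
E
```

```text
2.65 [ 704.8039 -102.9813  273.7672] [ 0.4794  0.8188 -0.5238  1.0745 -0.036   1.4671  0.3324] [ 0.2887 -0.6941  0.8277] -0.07025194894737102
shift [0.028  0.0163 0.0112] turn [-0.0001  0.0003  0.    ] dist 34.31289999575247 deg 0.12946732266037936
```

{"name": "carry_out", "arguments": {
  "commands": [
    [0.028,0.016,0.011,0,0,0,-1],
    [0.028,0.016,0.011,0,0,0,-1],
    [0.028,0.016,0.011,0,0,0,-1],
    [0.028,0.016,0.011,0,0,0,-1],
    [0.028,0.016,0.011,0,0,0,-1],
    [0.028,0.016,0.011,0,0,0,-1],
    [0.028,0.016,0.011,0,0,0,-1],
    [0.028,0.016,0.011,0,0,0,-1],
    [0.028,0.016,0.011,0,0,0,-1],
    [0.028,0.016,0.011,0,0,0,-1]
  ]
}}

```text
time: 3.9
tcp_pos: [711.6, -71.1, 275.7]
tool_rot: [[-0.225, 0.969, -0.105], [0.879, 0.249, 0.407], [0.421, -0.0, -0.907]]
force: [0.1, -0.5, -0.4]
finger_gap: 0.1
grip_force: 0.0
```

```bash
python3 - <<'E'
from g import *
st=robot.observe();print(st["time"],st["tcp_pos"],st["force"])
go(tab(-58),Rpush)
print(tab(-105),tab(-58))
f=cams.grab_frame("top");g=cams.grab_frame("side")
def c(im,u0,u1,v0,v1,w): 
    k=im[v0:v1,u0:u1];return cv2.resize(k,(w,400),interpolation=cv2.INTER_CUBIC)
save("p1.png",np.hstack([c(f["image"],310,390,110,190,400),c(g["image"],210,290,110,190,400)]))
E
```

```text
3.9 [711.633  -71.0944 275.693 ] [ 0.1445 -0.4747 -0.3512]
shift [0.0434 0.0018 0.0205] turn [-0.0001  0.0003  0.0002] dist 48.00842593271793 deg 0.14208229356301078
[713.0777 -69.7185 275.3512] [701.4497 -24.1796 275.3512]
```

View pics/p1.png

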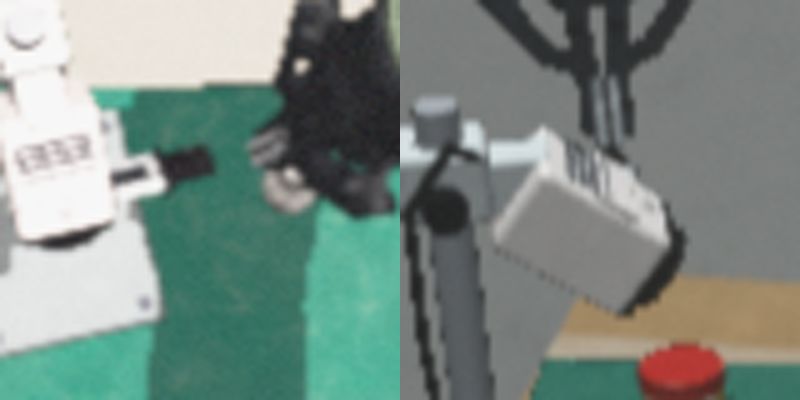

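{"name": "carry_out", "arguments": {
  "commands": [
    [0.009,0.0,0.004,0,0,0,-1],
    [0.017,0.001,0.008,0,0,0,-1],
    [0.021,0.001,0.01,0,0,0,-1],
    [0.025,0.001,0.012,0,0,0,-1],
    [0.029,0.001,0.014,0,0,0,-1],
    [0.033,0.001,0.016,0,0,0,-1],
    [0.036,0.002,0.017,0,0,0,-1],
    [0.039,0.002,0.018,0,0,0,-1],
    [0.041,0.002,0.019,0,0,0,-1],
    [0.041,0.002,0.019,0,0,0,-1]
  ]
}}

```text
time: 5.25
tcp_pos: [702.3, -26.4, 275.8]
tool_rot: [[-0.226, 0.969, -0.105], [0.878, 0.249, 0.408], [0.421, -0.0, -0.907]]
force: [0.1, -0.1, -0.3]
finger_gap: -0.2
grip_force: 0.0
```

```bash
python3 - <<'E'
from g import *
st=robot.observe();print(st["time"],st["tcp_pos"],st["force"],st["force"]@hy,(RH.T@(st["tcp_pos"]+11*Rpush[:,0]-OH)))
E
```

```text
5.25 [702.2606 -26.3657 275.7592] [ 0.0787 -0.1354 -0.3319] -0.15066617296571205 [  4.0666 -60.3187 -17.6816]
```

{"name": "carry_out", "arguments": {
  "commands": [
    [0.001,0,0,0,0,0,-1],
    [0.002,0,0.001,0,0,0,-1],
    [0.003,0,0.001,0,0,0,-1],
    [0.003,0,0.001,0,0,0,-1],
    [0.004,0,0.002,0,0,0,-1],
    [0.004,0,0.002,0,0,0,-1],
    [0.004,0,0.002,0,0,0,-1],
    [0.004,0,0.002,0,0,0,-1],
    [0.004,0,0.002,0,0,0,-1],
    [0.004,0,0.002,0,0,0,-1]
  ]
}}

```text
time: 6.5
tcp_pos: [701.2, -22.6, 275.6]
tool_rot: [[-0.225, 0.969, -0.105], [0.879, 0.249, 0.407], [0.421, -0.0, -0.907]]
force: [0.6, -1.4, 0.7]
finger_gap: 0.0
grip_force: 0.5
```

```bash
python3 - <<'E'
from g import *
st=robot.observe();print(st["time"],st["tcp_pos"],st["force"],st["force"]@hy,(RH.T@(st["tcp_pos"]+11*Rpush[:,0]-OH)))
f=cams.grab_frame("top");g=cams.grab_frame("side")
def c(im,u0,u1,v0,v1,w): 
    k=im[v0:v1,u0:u1];return cv2.resize(k,(w,400),interpolation=cv2.INTER_CUBIC)
save("p2.png",np.hstack([c(f["image"],310,390,110,190,400)]))
go(tab(-110),Rpush)
E
```

```text
6.5 [701.2258 -22.5538 275.5739] [ 0.6117 -1.3767  0.7003] -1.4852096327404507 [  3.9572 -56.3693 -17.5206]
shift [-0.0487 -0.0003 -0.0223] turn [-0.0001  0.0004  0.0001] dist 53.59013362461728 deg 0.14137787262754953
```

View pics/p2.png

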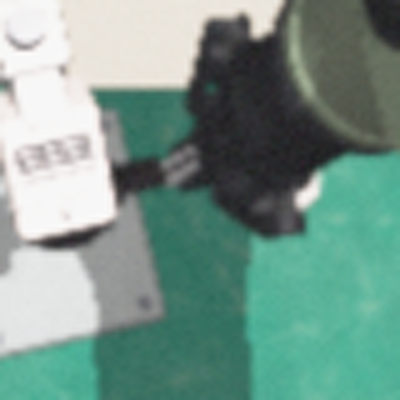

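{"name": "carry_out", "arguments": {
  "commands": [
    [0.001,0,0,0,0,0,-1],
    [0.001,0,0,0,0,0,-1],
    [0.002,0,0.001,0,0,0,-1],
    [0.002,0,0.001,0,0,0,-1],
    [0.003,0,0.001,0,0,0,-1],
    [0.003,0,0.001,0,0,0,-1],
    [0.004,0,0.002,0,0,0,-1],
    [0.004,0,0.002,0,0,0,-1],
    [0.004,0,0.002,0,0,0,-1],
    [0.004,0,0.002,0,0,0,-1]
  ]
}}

```text
time: 7.85
tcp_pos: [701.1, -21.8, 275.5]
tool_rot: [[-0.223, 0.97, -0.101], [0.881, 0.245, 0.404], [0.416, 0.001, -0.909]]
force: [5.6, -19.4, 4.7]
finger_gap: 0.0
grip_force: 9.5
```

```bash
python3 - <<'E'
from g import *
st=robot.observe();print(st["time"],st["tcp_pos"],st["force"],st["force"]@hy,(RH.T@(st["tcp_pos"]+11*Rpush[:,0]-OH)))
E
```

```text
7.85 [701.13   -21.8211 275.5479] [  5.5699 -19.3882   4.698 ] -20.163537646605757 [  3.8823 -55.6356 -17.5743]
```

```bash
cat >> g.py <<'E'
yw=lambda a:rot(np.array([np.cos(np.radians(a)),np.sin(np.radians(a)),0]),-up)
def gp(z,y=-17): p=PC+y*yp;return np.array([p[0],p[1],z])
E
python3 - <<'E'
from g import *
go(tab(-115),Rpush);go([600,-200,250],yw(33))
print(gp(30))
E
```

```text
shift [-0.0541 -0.0001 -0.0245] turn [ 0.0004  0.0011 -0.0003] dist 59.36532890216486 deg 0.43579268243319974
shift [-0.1451 -0.1417 -0.0385] turn [-0.0422 -0.0594  0.1945] dist 206.464772658515 deg 74.778159168895
[ 465.354 -218.983   30.   ]
```

{"name": "carry_out", "arguments": {
  "commands": [
    [-0.027,0,-0.012,0,0,0,-1],
    [-0.054,0,-0.024,0,0,0,-1],
    [-0.145,-0.142,-0.038,-0.042,-0.059,0.194,-1],
    [-0.145,-0.142,-0.038,-0.042,-0.059,0.194,-1],
    [-0.145,-0.142,-0.038,-0.042,-0.059,0.194,-1],
    [-0.145,-0.142,-0.038,-0.042,-0.059,0.194,-0.2],
    [-0.145,-0.142,-0.038,-0.042,-0.059,0.194,-0.2],
    [-0.145,-0.142,-0.038,-0.042,-0.059,0.194,-0.2],
    [-0.145,-0.142,-0.038,-0.042,-0.059,0.194,-0.2],
    [-0.145,-0.142,-0.038,-0.042,-0.059,0.194,-0.2]
  ]
}}

```text
time: 9.1
tcp_pos: [599.7, -194.3, 249.1]
tool_rot: [[0.833, 0.554, -0.002], [0.554, -0.833, 0.008], [0.002, -0.008, -1.0]]
force: [-1.7, -0.8, -0.9]
finger_gap: 34.4
grip_force: 0.0
```

```bash
python3 - <<'E'
from g import *
st=robot.observe();print(st["time"],st["tcp_pos"],st["q"],st["finger_gap"],st["force"])
go(gp(110),Rg)
f=cams.grab_frame("top")
k=f["image"][110:190,310:390];save("p3.png",k,5)
E
```

```text
9.1 [ 599.7309 -194.3127  249.1406] [ 0.3042  0.5174 -0.1215  1.5569  0.0602  1.0749 -0.8142] 34.42236308351421 [-1.661  -0.7996 -0.9111]
shift [-0.1259 -0.0528  0.1392] turn [-0.0013  0.0004  0.1993] dist 195.00226352148962 deg 71.76527198579893
```

View pics/p3.png

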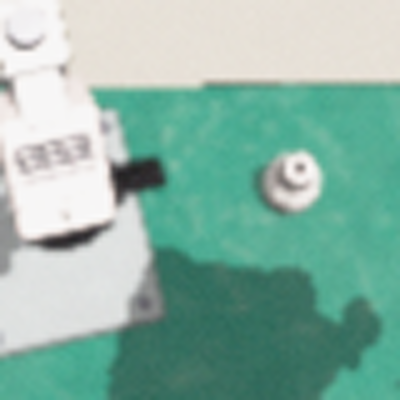

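{"name": "carry_out", "arguments": {
  "commands": [
    [-0.126,-0.053,0.139,-0.001,0,0.199,-0.2],
    [-0.126,-0.053,0.139,-0.001,0,0.199,-0.2],
    [-0.126,-0.053,0.139,-0.001,0,0.199,-0.2],
    [-0.126,-0.053,0.139,-0.001,0,0.199,-0.2],
    [-0.126,-0.053,0.139,-0.001,0,0.199,-0.2],
    [-0.126,-0.053,0.139,-0.001,0,0.199,-0.2],
    [-0.126,-0.053,0.139,-0.001,0,0.199,-0.2],
    [-0.126,-0.053,0.139,-0.001,0,0.199,-0.2],
    [-0.126,-0.053,0.139,-0.001,0,0.199,-0.2],
    [-0.126,-0.053,0.139,-0.001,0,0.199,-0.2]
  ]
}}

```text
time: 10.4
tcp_pos: [464.5, -220.8, 110.1]
tool_rot: [[0.787, -0.617, -0.002], [-0.617, -0.787, 0.001], [-0.003, 0.0, -1.0]]
force: [1.1, 0.2, 0.4]
finger_gap: 34.4
grip_force: 0.0
```

```bash
python3 - <<'E'
from g import *
st=robot.observe();print(st["time"],st["tcp_pos"],st["q"],st["finger_gap"])
go(gp(29),Rg)
g=cams.grab_frame("side")
k=g["image"][150:220,290:370];save("p4.png",k,8)
E
```

```text
10.4 [ 464.4796 -220.7601  110.0852] [ 0.1821  0.5354  0.197   1.9987 -0.1722  0.6257 -1.7434] 34.405765775904165
shift [-0.0002 -0.002   0.0811] turn [0.0001 0.0004 0.0001] dist 81.1093626007494 deg 0.16038593899108253
```

View pics/p4.png

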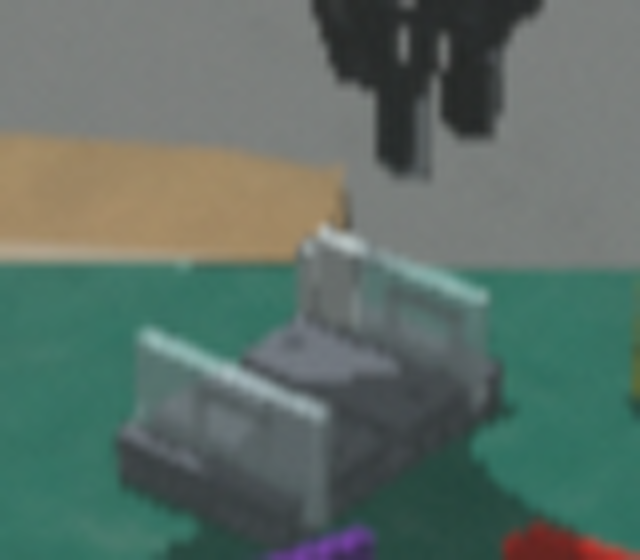

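{"name": "carry_out", "arguments": {
  "commands": [
    [0,-0.002,0.02,0,0,0,-0.2],
    [0,-0.002,0.04,0,0,0,-0.2],
    [0,-0.002,0.06,0,0,0,-0.2],
    [0,-0.002,0.07,0,0,0,-0.2],
    [0,-0.002,0.08,0,0,0,-0.2],
    [0,-0.002,0.08,0,0,0,-0.2],
    [0,-0.002,0.08,0,0,0,-1],
    [0,-0.002,0.08,0,0,0,-1],
    [0,-0.002,0.08,0,0,0,-1],
    [0,-0.002,0.08,0,0,0,-1]
  ]
}}

```text
time: 11.7
tcp_pos: [465.8, -219.1, 30.6]
tool_rot: [[0.786, -0.619, -0.002], [-0.619, -0.786, 0.001], [-0.002, 0.001, -1.0]]
force: [-1.9, -0.6, 7.7]
finger_gap: 6.9
grip_force: 60.3
```

{"name": "carry_out", "arguments": {
  "commands": [
    [0,0,-0.005,0,0,0,-1],
    [0,0,-0.015,0,0,0,-1],
    [0,0,-0.03,0,0,0,-1],
    [0,0,-0.05,0,0,0,-1],
    [0,0,-0.08,0,0,0,-1],
    [0,0,-0.12,0,0,0,-1],
    [0,0,-0.15,0,0,0,-1],
    [0,0,-0.17,0,0,0,-1],
    [0,0,-0.17,0,0,0,-1],
    [0,0,-0.17,0,0,0,-1]
  ]
}}

```text
time: 12.95
tcp_pos: [465.7, -218.9, 199.9]
tool_rot: [[0.786, -0.619, -0.003], [-0.619, -0.786, 0.001], [-0.003, 0.001, -1.0]]
force: [-0.6, -0.2, -1.1]
finger_gap: 7.3
grip_force: 59.3
```

```bash
python3 - <<'E'
from g import *
st=robot.observe();print(st["time"],st["tcp_pos"],st["q"],st["finger_gap"],st["force"])
T=st["tool_rot"]
for n in("side","top"):
    f=cams.grab_frame(n)
    o=np.array(f["orientation"]);e=np.array(f["eye"])
    # expected label and plate centre: grasp y=-17; plate z relative: TCP was 30.6 with centre 33
    for nm,v in(("centre",[17,0,-2.4]),("label",[46,4,.6])):
        q=o.T@(st["tcp_pos"]+T@np.array(v)-e);print(n,nm,f["fx"]*q[0]/q[2]+f["cx"],f["fy"]*q[1]/q[2]+f["cy"])
    u=int(f["fx"]*q[0]/q[2]+f["cx"]);w=int(f["fy"]*q[1]/q[2]+f["cy"])
    save("l_%s.png"%n,f["image"][w-35:w+35,u-35:u+35],6);print(u,w)
a,b=[cv2.imread("pics/l_%s.png"%n) for n in("side","top")];cv2.imwrite("pics/l.png",cv2.resize(np.hstack([a,b]),(800,400)))
E
```

```text
12.95 [ 465.7255 -218.9356  199.9248] [ 0.1357  0.3987  0.2466  1.9288 -0.1288  0.8321 -1.787 ] 7.253741497808183 [-0.5938 -0.1999 -1.0865]
side centre 340.85462485660486 139.58146164662566
side label 334.05096717704197 137.43241856520797
334 137
top centre 414.63827015931025 222.59460879413436
top label 421.33503775738603 215.69978223543413
421 215
```

View pics/l.png

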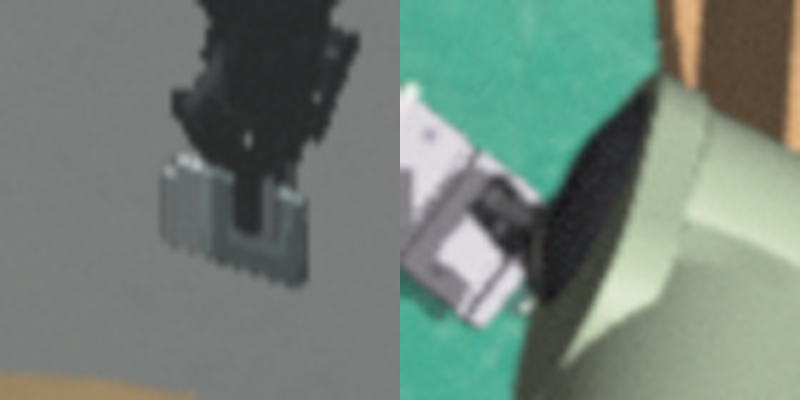

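```bash
cat >> g.py <<'E'
def fin(p,off=(48,4,2)): return H(*p)-Rf@np.array(off,float)
E
python3 - <<'E'
from g import *
go([490,-130,240],yw(33))
print(fin((10,0,185)),fin((0,0,100)))
E
```

```text
shift [-0.036  -0.0849 -0.0405] turn [-0.0002  0.0006 -0.1978] dist 100.74743200126291 deg 71.22310449143828
[534.2098 -46.2729 159.4138] [605.0736 -28.1784 203.8649]
```

{"name": "carry_out", "arguments": {
  "commands": [
    [-0.036,-0.085,-0.04,0,0,-0.198,-1],
    [-0.036,-0.085,-0.04,0,0,-0.198,-1],
    [-0.036,-0.085,-0.04,0,0,-0.198,-1],
    [-0.036,-0.085,-0.04,0,0,-0.198,-1],
    [-0.036,-0.085,-0.04,0,0,-0.198,-1],
    [-0.036,-0.085,-0.04,0,0,-0.198,-1],
    [-0.036,-0.085,-0.04,0,0,-0.198,-1],
    [-0.036,-0.085,-0.04,0,0,-0.198,-1],
    [-0.036,-0.085,-0.04,0,0,-0.198,-1],
    [-0.036,-0.085,-0.04,0,0,-0.198,-1]
  ]
}}

```text
time: 14.3
tcp_pos: [490.4, -130.1, 240.0]
tool_rot: [[0.839, 0.544, -0.003], [0.544, -0.839, 0.001], [-0.002, -0.002, -1.0]]
force: [-0.2, -0.3, -0.6]
finger_gap: 7.0
grip_force: 59.2
```

```bash
python3 - <<'E'
from g import *
st=robot.observe();print(st["q"],st["finger_gap"])
go(fin((10,0,185)),Rf)
E
```

```text
[ 0.1696  0.3263 -0.0339  1.8924  0.0127  0.9261 -0.8657] 6.968498723003409
shift [ 0.0825 -0.0462  0.0805] turn [-0.0919  0.0656 -0.1905] dist 124.2123665927816 deg 79.73324604325528
```

{"name": "carry_out", "arguments": {
  "commands": [
    [0.082,-0.046,0.08,-0.092,0.066,-0.19,-1],
    [0.082,-0.046,0.08,-0.092,0.066,-0.19,-1],
    [0.082,-0.046,0.08,-0.092,0.066,-0.19,-1],
    [0.082,-0.046,0.08,-0.092,0.066,-0.19,-1],
    [0.082,-0.046,0.08,-0.092,0.066,-0.19,-1],
    [0.082,-0.046,0.08,-0.092,0.066,-0.19,-1],
    [0.082,-0.046,0.08,-0.092,0.066,-0.19,-1],
    [0.082,-0.046,0.08,-0.092,0.066,-0.19,-1],
    [0.082,-0.046,0.08,-0.092,0.066,-0.19,-1],
    [0.082,-0.046,0.08,-0.092,0.066,-0.19,-1]
  ]
}}

```text
time: 15.55
tcp_pos: [532.1, -53.2, 155.2]
tool_rot: [[-0.046, 0.854, 0.518], [0.999, 0.024, 0.049], [0.029, 0.52, -0.854]]
force: [-0.4, -0.9, -0.9]
finger_gap: 6.6
grip_force: 59.3
```

```bash
python3 - <<'E'
from g import *
st=robot.observe();print(st["q"],st["finger_gap"])
go(fin((0,0,100)),Rf)
E
```

```text
[ 0.5862  0.4198 -0.6768  2.3202  1.9211  0.2081 -1.8079] 6.630771370412767
shift [ 0.0231  0.0883 -0.0025] turn [-0.018   0.0146 -0.0293] dist 91.25263851684491 deg 13.449742820130778
```

{"name": "carry_out", "arguments": {
  "commands": [
    [0.003,0.01,0,-0.003,0.003,-0.006,-1],
    [0.006,0.02,0,-0.006,0.006,-0.012,-1],
    [0.009,0.032,-0.001,-0.01,0.009,-0.018,-1],
    [0.012,0.044,-0.001,-0.014,0.012,-0.024,-1],
    [0.015,0.056,-0.002,-0.018,0.015,-0.029,-1],
    [0.018,0.068,-0.002,-0.018,0.015,-0.029,-1],
    [0.021,0.08,-0.002,-0.018,0.015,-0.029,-1],
    [0.023,0.088,-0.002,-0.018,0.015,-0.029,-1],
    [0.023,0.088,-0.002,-0.018,0.015,-0.029,-1],
    [0.023,0.088,-0.002,-0.018,0.015,-0.029,-1]
  ]
}}

```text
time: 16.8
tcp_pos: [605.0, -28.6, 202.8]
tool_rot: [[-0.245, 0.765, 0.595], [0.969, 0.192, 0.153], [0.003, 0.615, -0.789]]
force: [-0.5, -0.8, -1.5]
finger_gap: 7.0
grip_force: 59.3
```

```bash
python3 - <<'E'
from g import *
st=robot.observe();print(st["q"],st["finger_gap"],st["grip_force"])
go(fin((0,0,100)),Rf)
for n in("side","top"):
    f=cams.grab_frame(n);o=np.array(f["orientation"]);e=np.array(f["eye"])
    for nm,p in(("label",H(0,0,100)),("window",OH)):
        q=o.T@(p-e);print(n,nm,f["fx"]*q[0]/q[2]+f["cx"],f["fy"]*q[1]/q[2]+f["cy"])
    for r in cams.masks_of("slide_label",f)[:2]+cams.masks_of("slide_center",f)[:2]:
        p=pts(f,r["pixels"])@RH-RH.T@OH
        print(n,round(r["confidence"],2),np.round(r["rect"]),len(p),np.percentile(p,[5,50,95],axis=0).round(0).tolist() if len(p) else "")
    if n=="side": a=f["image"][120:200,220:300]
    else: b=f["image"][130:210,290:370]
save("fin.png",np.hstack([a,b]),5)
E
```

```text
[ 0.7273  0.4718 -0.852   2.1818  1.7111  0.1658 -1.3592] 7.0457732841420855 59.30215358734131
shift [ 0.0004  0.0008 -0.0007] turn [-0.0002 -0.0002 -0.0006] dist 1.158898659026517 deg 0.2358927184294994
side label 294.1776459624264 180.3649917383523
side window 261.3722253583855 161.97652162689252
side 0.79 [367. 228.  32.  23.] 484 [[-45.0, -34.0, 344.0], [-17.0, -4.0, 373.0], [11.0, 23.0, 402.0]]
side 0.56 [297. 179.  15.  25.] 263 [[-22.0, -57.0, 99.0], [-2.0, -9.0, 101.0], [24.0, 17.0, 107.0]]
side 0.84 [295. 180.  15.  22.] 223 [[-20.0, -45.0, 99.0], [-1.0, -7.0, 101.0], [25.0, 17.0, 105.0]]
side 0.77 [323. 232.  26.  21.] 419 [[-127.0, -39.0, 237.0], [-95.0, -25.0, 270.0], [-64.0, -13.0, 305.0]]
top label 329.9933379838737 183.44989501270615
top window 323.36944750955166 154.39172075103662
top 0.58 [334. 184.  16.  13.] 186 [[-18.0, -34.0, 98.0], [9.0, -10.0, 101.0], [30.0, 13.0, 105.0]]
top 0.57 [347. 253.  12.  13.] 37 [[-9.0, -18.0, 350.0], [5.0, -2.0, 363.0], [17.0, 14.0, 374.0]]
top 0.62 [341. 203.  -0.   8.] 16 [[-100.0, -24.0, 235.0], [-91.0, -20.0, 241.0], [-81.0, -16.0, 249.0]]
top 0.55 [339. 184.  33.  18.] 222 [[-18.0, -60.0, 98.0], [6.0, -14.0, 101.0], [30.0, 13.0, 105.0]]
```

View pics/fin.png

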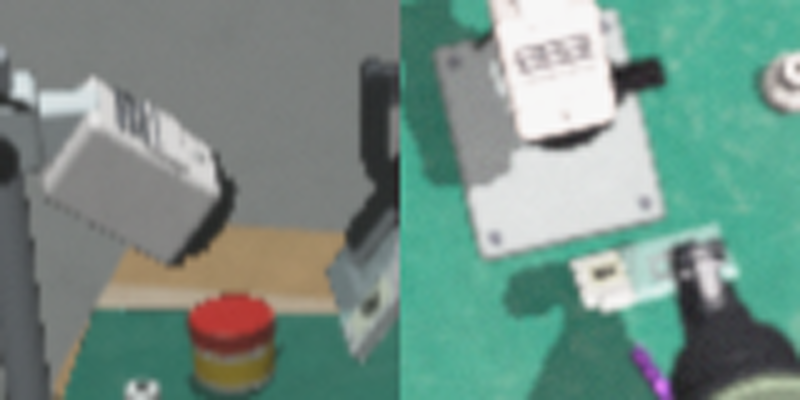

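```bash
python3 -c "
from rig import robot
print(robot.job_done())"
```

```text
the job is handed in; nothing more can be done
None
```

I handed the job in at about 17 s. The filter drawer is home against its stop. The notched plate is held label up, square to the window at about 100 mm, with the label within a few millimetres of the axis. No verdict came back after hand-in, and I didn't re-check the plain plate or the bystanders.

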